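# Level the cupboard step shelf

## Task

The little white step shelf in the cupboard is out of level and springs up off its screw foot when nothing weighs on it. Using the spirit level lying on it, turn the knob of the screw foot until the bubble sits between its two lines while the middle of the level is pressed down firmly enough to seat the shelf on its foot. Finish still pressing the level like that, bubble between the lines, and leave the bottle, the bowl and the egg carton where they stand.

Things in the scene. Friction and masses are not known exactly. Their poses are not given: they have to be found in the camera images.
- frame: Fixed white steel frame of the step shelf, about 160 x 430 mm on the cupboard floor; origin on the floor under the middle of the shelf plate. Its y axis runs along the shelf, from the screw foot (y = -195 mm) towards the pivot (y = +165 mm).
- shelf: White steel shelf plate, 160 (x) x 330 (y) x 4 mm, hinged at its +y end 72 mm above the floor. Origin on the pivot line, mid thickness; y along the shelf to the pivot, z up; plate at y = 0 to -330 mm, its forked ear sits on the foot at y = -360 mm. Unloaded, a damped spring slowly lifts the foot end 2.6 degrees above level. A spring clamp on the far edge by the pivot is 30 mm high.
- foot: Fixed aluminium nut block of the screw foot, 60 x 44 x 30 mm, at the free end of the shelf; origin at the centre of its underside. It carries the upright screw with a steel collar that the shelf's ear rests on when the shelf is pressed down, and the knob on top. Its height differs by up to 4 mm from start to start.
- knob_top (a point): Centre of the top face of the screw foot's black knob, on the screw axis, 130 to 150 mm above the cupboard floor. The knob's grip is an upright bar 46 mm long (this point's x axis), 14 mm thick (y) and 30 mm tall; below it is a 40 mm disc. Room for fingers on both sides of the bar.
- knob (a joint): Knob angle in rad, positive anticlockwise seen from above, -5 to 5. Anticlockwise raises screw, knob and collar by 4 mm per rad; it stays where it is left (friction about 0.12 N m). The angle at which the shelf is level differs from start to start: the foot always starts too low, by 0.8 to 3 rad.
- level: Loose aluminium spirit level, 250 long (x) x 26 wide (y) x 40 mm tall, 0.2 to 0.45 kg, lying along the shelf, +x to the pivot. Origin at the centre of its underside. Press on its flat top near x = 0: 2 to 5 N just seats the shelf on the foot, use 10 to 20 N. The vial is in the top, centred at x = 85 mm, with two black lines at x = 74 and 96 mm.
- bubble_mid (a point): Middle of the pale bubble (15 mm long) in the vial; centred at x = 85 mm in the level's frame. Travels 18 mm either way, floats to the higher end, settles in 2 s. With the shelf pressed onto its foot, 1 rad of the knob moves it about 5.6 mm (anticlockwise: towards -x). With the shelf sprung up it lies at the foot end and tells nothing.
- bottle: Empty amber glass bottle, 64 mm across, 170 mm tall, standing; origin at the centre of its underside. Bystander.
- bowl: Green ceramic bowl with bottle caps, 140 mm across, 55 mm tall; origin at the centre of its underside. Bystander.
- carton: Clear plastic egg carton, 110 x 260 mm, 66 mm tall; origin at the centre of its underside. Bystander.

How it is judged:
By the outcome, as a careful person would: the job done as asked, in the order asked, and still so for the second after the job is handed in, while the arm keeps its last pose, push and grip.
It also fails if it takes over 67 s, if anything falls off the work surface, if the arm or the gripper's body presses on something with over 40 N, if the wrist force passes 120 N, or if a joint passes its speed limit or range.

## Robot

A 6-joint arm with a two-finger parallel gripper is mounted at the origin on the work surface. World frame = base frame: x ahead of the robot, y to its left, z up, the work surface at z = 0. Lengths are in m, angles in rad, forces in N, time in s.
With the tool pointing down it reaches from about 0.275 to 0.825 m from the base axis. Payload 5.2 kg.
Tool frame: the origin (TCP) lies at the very end of the fingers, on their centre line; the grasp point (between the pads) lies 19 mm behind it; z points along the fingers, y is the line along which they close (so a half turn about z gives the same grasp; the last joint's range is limited). The gripper opens to 93 mm and grips with 3 to 60 N. Pads are 15 mm wide; open, the fingers measure 128 mm over their backs; the gripper's body (75 mm by 188 mm) begins 65 mm behind the grasp point.
Start: joints at [-1.413, 0.259, 1.535, -0, 1.348, -0.203], TCP at [0.194, -0.515, 0.219] pointing down, gripper open.
Joint ranges: [-3.14, 3.14], [-0.91, 2.08], [0.19, 2.58], [-1.22, 4.36], [0.22, 2.71], [-3.12, 3.12]. Speed limits (rad/s): [2.57, 2.57, 3.14, 3.14, 3.14, 3.14].

## Interface

Orientations are given as a unit quaternion [w, x, y, z].
In Python, from station import readout, cams, job_done gives the robot as it stands.
- The arm moves only by the tool step_arm, never from a script. Its argument "increments" is a list that holds one entry, the list of rows, each a list of 7 numbers: the shift along the tool's x, y, z in m, then the turn, a rotation vector about the tool's x, y, z in rad, then the closure, from -1 (fully open) to 1 (shut). A call has 1 to 20 rows; each row is the pose to reach, as a shift and turn from the pose commanded when the call began, along the tool's axes at that moment; what a row does not reach only later rows make up. A row lasts 1/8 s, in which the tool goes at most 62.5 mm and 10.7 degrees, less where a joint would pass 70% of its speed; a pose out of reach is approached as far as the arm can. A call with a gripper value outside its range is refused whole. The fingers move at their own pace and stop on an object; "force" is the grip in N (left out, the last holds). Time passes only in rows, so rows that repeat a pose let the fingers close. It gives the time, the measured TCP pose, the force and the opening at its end, in the units of the state.
- readout.get_state(): the state, without advancing time (a new reading comes with each control period).
- cams.read_camera(name): name is "scene" or "top"; returns a dict with "pixels" (480x640x3 uint8, red, green, blue), "depth" (480x640 float32, m along the optical axis (not along the pixel's ray), 0 where there is no reading), "vertical_fov" (degrees; the focal length in pixels is half the picture's height over the tangent of half this angle, whatever the lens; pixels are square), "cx", "cy" (the principal point, pixels), "xyz" and "orientation" of the camera in the world. Camera axes: x right, y down, z forward; pixel columns grow to the right and rows downward; lengths in m; the calibration is good to about 2 mm. A picture is of the moment at which its call begins.
- job_done(): hands the job in, once; it reports no verdict.
The state is a dict: "t": time; "joints": joint angles; "joint_velocities": joint speeds; "joint_efforts": joint torques, N m; "tcp_pos": TCP position; "tool_rot": TCP orientation; "ft_force": force on the tool from outside, world axes, zero at the start; "moment": the same for the moment, N m; "finger_gap": opening from 0.0 (shut) to 1.0 (fully open).
Only numpy, scipy, OpenCV 4.12 (cv2) and the standard library are available. Lean on these libraries where they do the work, as an engineer would, in place of code of your own. Each camera call takes 0.05 s, during which the arm holds its last target. There are 200 camera calls.

## Working session

There is one attempt and no reset: what is moved stays moved. The work goes in short steps, Python scripts to look and compute and a tool call to move; the robot and the scene stay as the last step left them, time stands still between calls to the robot, and variables do not carry over. Pictures are saved under pics/ and viewed, on a budget of 10 in all, crops included, one or two more only if the job needs it, and the job is handed in when it is done.

Besides the shell and the picture viewer there is one more tool, called after ">>>" in YAML: its name, and indented under it one key for each argument. step_arm: Moves the arm, as the interface text tells. Its arguments: {"type":"object","properties":{"increments":{"type":"array","items":{"type":"array","items":{"type":"array","items":{"type":"number"}}}},"force":{"type":"number"}},"required":["increments"]}

```bash
mkdir -p pics; ls
cat > h.py <<'E'
import numpy as np, cv2
from station import readout, cams, job_done
from scipy.spatial.transform import Rotation as R
def q2R(q): return R.from_quat([q[1],q[2],q[3],q[0]]).as_matrix()
def cam(n):
    c=cams.read_camera(n); c["f"]=240/np.tan(np.radians(c["vertical_fov"])/2); return c
def pt(c,u,v,d=None):
    if d is None:
        w=c["depth"][int(v)-1:int(v)+2,int(u)-1:int(u)+2]; w=w[w>0]; d=np.median(w) if len(w) else 0
    p=np.array([(u-c["cx"])*d/c["f"],(v-c["cy"])*d/c["f"],d])
    return q2R(c["orientation"])@p+np.array(c["xyz"])
def ptz(c,u,v,z):
    r=q2R(c["orientation"])@np.array([(u-c["cx"])/c["f"],(v-c["cy"])/c["f"],1]); o=np.array(c["xyz"])
    return o+r*(z-o[2])/r[2]
def proj(c,p):
    q=q2R(c["orientation"]).T@(np.array(p)-c["xyz"]); return c["cx"]+c["f"]*q[0]/q[2],c["cy"]+c["f"]*q[1]/q[2]
def save(n,im): cv2.imwrite("pics/"+n+".png",cv2.cvtColor(im,cv2.COLOR_RGB2BGR))
E
python3 - <<'E'
from h import *
for n in("scene","top"):
    c=cam(n); save(n+"0",c["pixels"]); print(n,c["xyz"],c["f"],c["cx"],c["cy"],q2R(c["orientation"]).round(3).tolist())
    np.savez(n+"0.npz",**c)
print(readout.get_state())
E
```

```text
pics
scene [ 1.29312951 -0.62318543  0.66692405] 454.7810360971931 326.59553737262166 237.49429874139364 [[0.676, 0.397, -0.621], [0.737, -0.343, 0.583], [0.019, -0.851, -0.525]]
top [0.42017971 0.00312597 1.59590837] 597.5809804332819 312.22310780532183 239.49729488230392 [[-0.008, -0.989, 0.148], [-1.0, 0.007, -0.006], [0.005, -0.148, -0.989]]
{'t': 0.1, 'joints': array([-1.41277835e+00,  2.59251452e-01,  1.53594098e+00, -8.01117310e-06,
        1.34798045e+00, -2.02794454e-01]), 'joint_velocities': array([ 5.15006805e-04, -2.92486823e-05, -1.82911908e-03,  2.41999356e-04,
       -3.50432457e-04, -2.51328086e-04]), 'joint_efforts': array([ 4.00558449e-03, -4.38208759e+01, -2.84642315e+01,  7.23300339e-02,
        3.62938887e-02, -5.19439391e-05]), 'tcp_pos': array([ 0.19411545, -0.51410298,  0.21792399]), 'tool_rot': array([-7.90001800e-04,  9.83770421e-01,  1.79430029e-01,  1.37828608e-05]), 'ft_force': array([ 0.42305595, -0.00407496,  0.07521535]), 'moment': array([ 0.0539473 , -0.06630212, -0.04162599]), 'finger_gap': 0.9976275196307213}
```

View pics/scene0.png

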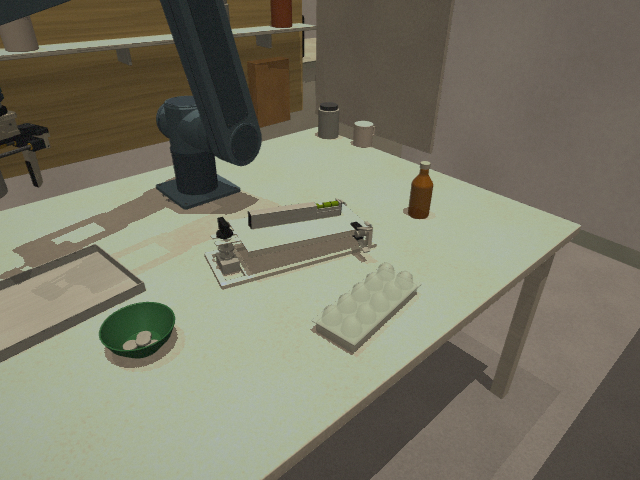

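View pics/top0.png

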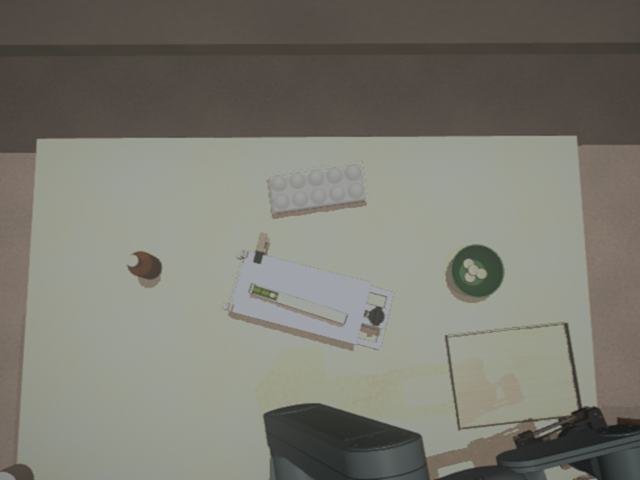

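The scene view shows the shelf in the middle, knob at about (224,228), with bowl, carton and bottle clear of it. The top view has the knob at (375,315), the level from (250,288) to (347,320), and the vial at its left (pivot) end. Next, an enlarged crop.

Run:
```python
from h import *
c=dict(np.load("top0.npz"))
save("c1",cv2.resize(c["pixels"][235:360,220:410],None,fx=4,fy=4,interpolation=cv2.INTER_CUBIC))
for u,v in[(375,315),(380,314),(371,318),(300,305),(330,315),(265,292),(240,300),(360,330),(258,257)]: print(u,v,pt(c,u,v).round(4))
```

```text
375 315 [ 0.4528 -0.1578  0.1315]
380 314 [ 0.4551 -0.1699  0.1325]
371 318 [ 0.446  -0.1505  0.1058]
300 305 [0.4787 0.0247 0.1235]
330 315 [ 0.4538 -0.0485  0.1253]
265 292 [0.5116 0.1111 0.1157]
240 300 [0.4944 0.1774 0.0745]
360 330 [ 4.167e-01 -1.316e-01  1.000e-04]
258 257 [0.603  0.1318 0.0813]
```

View pics/c1.png

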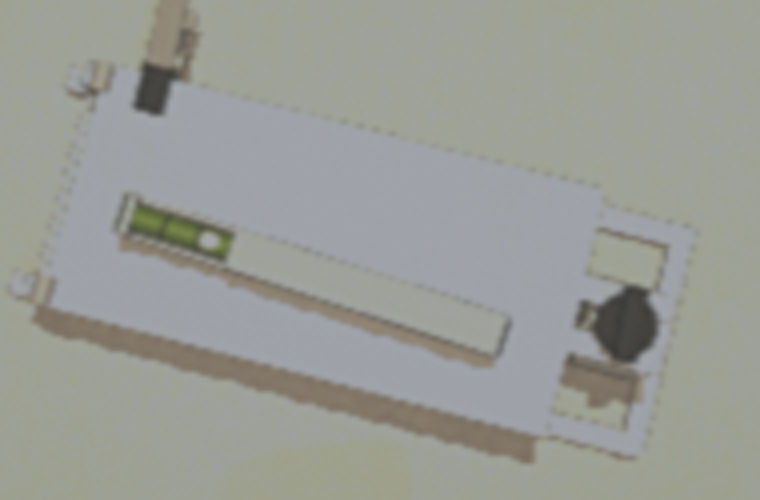

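The crop shows the level's ends at about (124,215) and (503,337), the knob at about (630,325), and the bubble at (210,240) at the foot end. The bar seems to run nearly vertical in the image. I'll get its angle from depth.

Run:
```python
from h import *
for n,(u0,u1,v0,v1) in(("top",(362,392,300,330)),("scene",(205,245,205,245))):
    c=dict(np.load(n+"0.npz"))
    P=np.array([pt(c,u,v,c["depth"][v,u]) for u in range(u0,u1) for v in range(v0,v1) if c["depth"][v,u]>0])
    P=P[np.hypot(P[:,0]-.453,P[:,1]+.16)<.035]
    zt=np.percentile(P[:,2],97)
    Q=P[P[:,2]>zt-.007]
    m=(Q.min(0)+Q.max(0))/2; w,V=np.linalg.eigh(np.cov((Q-Q.mean(0))[:,:2].T))
    r=cv2.minAreaRect((Q[:,:2]*1000).astype(np.float32))
    print(n,len(P),"ztop",zt,"mid",m,"mean",Q.mean(0),len(Q),"ext",2*np.sqrt(3*w),"dir",np.degrees(np.arctan2(V[1,1],V[0,1])),r)
c=dict(np.load("top0.npz"))
a=ptz(c,251,288.75,.113);b=ptz(c,345.75,319.25,.124);print("level",a,b,(a+b)/2,np.linalg.norm(a-b),np.degrees(np.arctan2(*(a-b)[1::-1])))
d=c["depth"]
P=np.array([pt(c,u,v,d[v,u]) for u in range(245,352) for v in range(280,328) if d[v,u]>0]);P=P[(P[:,2]>.103)]
r=cv2.minAreaRect((P[:,:2]*1000).astype(np.float32));print("levelrect",r,len(P))
u=(a-b)[:2]/np.linalg.norm((a-b)[:2]);s=(P[:,:2]-((a+b)/2)[:2])@u;print("z(s)",np.polyfit(s,P[:,2],1))
```

```text
top 552 ztop 0.13761668458033158 mid [ 0.45152545 -0.16441714  0.13664248] mean [ 0.45149698 -0.16369431  0.13481856] 106 ext [0.01384552 0.04634515] dir 168.63684125142217 ((451.5206604003906, -163.8543701171875), (13.341248512268066, 45.671531677246094), 78.50969696044922)
scene 435 ztop 0.13660382923167996 mid [ 0.45154832 -0.16891189  0.13370549] mean [ 0.45375779 -0.17003032  0.13502921] 77 ext [0.01419502 0.05000218] dir 168.91736501488563 ((451.3791198730469, -168.49339294433594), (13.396976470947266, 47.48148727416992), 77.5908432006836)
level [0.52008532 0.14604428 0.113     ] [ 0.44318507 -0.08685897  0.124     ] [0.48163519 0.02959266 0.1185    ] 0.2455169475849739 71.72775462312882
levelrect ((483.5331115722656, 30.681541442871094), (249.25344848632812, 26.256755828857422), 71.49006652832031) 1045
z(s) [-0.0602319  0.1201354]
```

Knob top is at about (0.4515, -0.165, 0.137), with the bar along -11°. The level's middle is at (0.483, 0.030), top at z≈0.12, heading 71.5°. These fit the given sizes. I'll press first, to read the bubble.

>>> step_arm:
  increments:
    - [[0.046,-0.041,0.003,0,0,-0.09,1],[0.092,-0.082,0.006,0,0,-0.18,1],[0.139,-0.122,0.01,0,0,-0.27,1],[0.185,-0.163,0.015,0,0,-0.36,1],[0.231,-0.204,0.02,0,0,-0.45,1],[0.277,-0.244,0.025,0,0,-0.53,1],[0.323,-0.285,0.03,0,0,-0.62,1],[0.37,-0.326,0.036,0,0,-0.71,1],[0.416,-0.367,0.042,0,0,-0.8,1],[0.462,-0.4075,0.05,0,0,-0.888,1],[0.462,-0.4075,0.07,0,0,-0.888,1],[0.462,-0.4075,0.085,0,0,-0.888,1],[0.462,-0.4075,0.085,0,0,-0.888,1],[0.462,-0.4075,0.085,0,0,-0.888,1]]

```text
t: 1.85
tcp_pos: [0.4827, 0.0289, 0.1341]
tool_rot: [0.0, 0.812, 0.584, 0.0]
ft_force: [0.4, 0.5, 0.4]
finger_gap: 0.002
```

>>> step_arm:
  increments:
    - [[0,0,0.006,0,0,0,1],[0,0,0.012,0,0,0,1],[0,0,0.015,0,0,0,1],[0,0,0.018,0,0,0,1],[0,0,0.02,0,0,0,1],[0,0,0.022,0,0,0,1],[0,0,0.022,0,0,0,1]]

```text
t: 2.72
tcp_pos: [0.483, 0.0286, 0.1122]
tool_rot: [0.001, 0.811, 0.585, -0.0]
ft_force: [0.2, -4.0, 4.2]
finger_gap: 0.004
```

>>> step_arm:
  increments:
    - [[0,0,0.001,0,0,0,1],[0,0,0.002,0,0,0,1],[0,0,0.003,0,0,0,1],[0,0,0.003,0,0,0,1]]

```text
t: 3.22
tcp_pos: [0.4831, 0.0283, 0.1112]
tool_rot: [0.002, 0.811, 0.585, -0.0]
ft_force: [-7.1, -5.5, 22.1]
finger_gap: 0.006
```

>>> step_arm:
  increments:
    - [[0,0,-0.0007,0,0,0,1],[0,0,-0.0007,0,0,0,1],[0,0,-0.0007,0,0,0,1],[0,0,-0.0007,0,0,0,1],[0,0,-0.0007,0,0,0,1],[0,0,-0.0007,0,0,0,1],[0,0,-0.0007,0,0,0,1],[0,0,-0.0007,0,0,0,1],[0,0,-0.0007,0,0,0,1],[0,0,-0.0007,0,0,0,1],[0,0,-0.0007,0,0,0,1],[0,0,-0.0007,0,0,0,1],[0,0,-0.0007,0,0,0,1],[0,0,-0.0007,0,0,0,1],[0,0,-0.0007,0,0,0,1],[0,0,-0.0007,0,0,0,1]]

```text
t: 5.22
tcp_pos: [0.483, 0.0283, 0.1113]
tool_rot: [0.002, 0.811, 0.585, -0.0]
ft_force: [-4.5, -5.0, 16.9]
finger_gap: 0.004
```

```bash
cat >> h.py <<'E'
def look(k):
    t,s=cam("top"),cam("scene"); np.savez("t%s.npz"%k,**t); np.savez("s%s.npz"%k,**s)
    a=cv2.resize(t["pixels"][265:325,235:315],(800,600),interpolation=cv2.INTER_CUBIC)[:330]
    b=cv2.resize(s["pixels"][195:225,310:370],(600,300),interpolation=cv2.INTER_CUBIC)[:,:]
    o=np.zeros((600,800,3),np.uint8); o[:300]=a[70:370] if len(a)>=370 else a[:300]; o[300:,:600]=b; save("v%s"%k,o)
    print(readout.get_state()["ft_force"])
E
sed -i 's/\[:330\]$//; s/a\[70:370\] if len(a)>=370 else a\[:300\]/a[130:430]/' h.py
python3 -c "
from h import *
look('1')"
```

```text
[-5.7147838  -5.63681816 16.85542212]
```

View pics/v1.png

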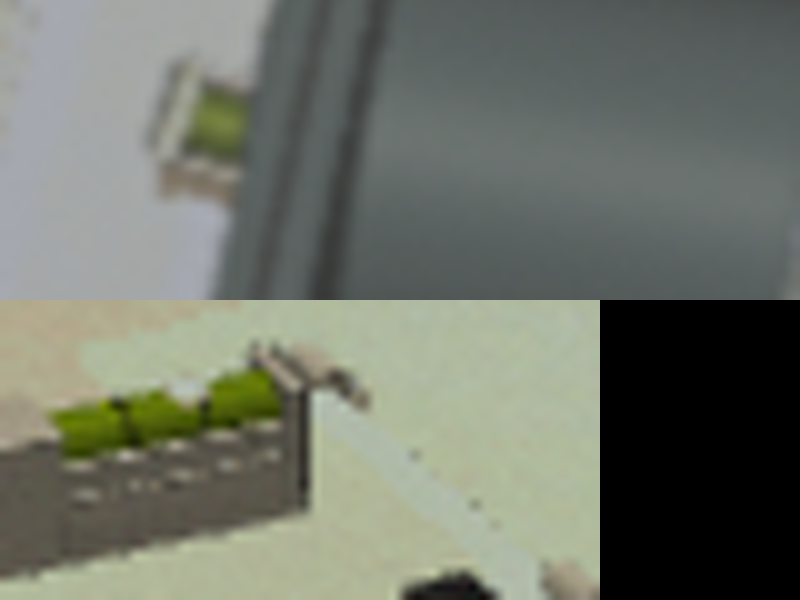

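The top view is covered by the arm. In the scene crop the lines are at about u=118 and u=204, and the bubble is around u=188, near the +x line. I need a closer crop.

Run:
```python
from h import *
c=dict(np.load("s1.npz"))
im=c["pixels"][198:216,312:344]; im=cv2.resize(im,None,fx=25,fy=25,interpolation=cv2.INTER_NEAREST)
# expected pixel of level points (x, top) for seated level
u=np.array([np.cos(np.radians(71.5)),np.sin(np.radians(71.5))]);m=np.array([.483,.030])
for x in(60,74,85,96,103,110,125):
  for z in (.112,.114): print(x,z,[round((a-b)*25) for a,b in zip(proj(c,[*(m+u*x/1000),z]),(312,198))],end=" ")
  print()
save("v1b",im)
```

```text
60 0.112 [156, 175] 60 0.114 [156, 158] 
74 0.112 [278, 152] 74 0.114 [278, 135] 
85 0.112 [373, 134] 85 0.114 [373, 117] 
96 0.112 [467, 116] 96 0.114 [468, 99] 
103 0.112 [527, 105] 103 0.114 [527, 88] 
110 0.112 [587, 93] 110 0.114 [587, 77] 
125 0.112 [713, 69] 125 0.114 [714, 53]
```

View pics/v1b.png

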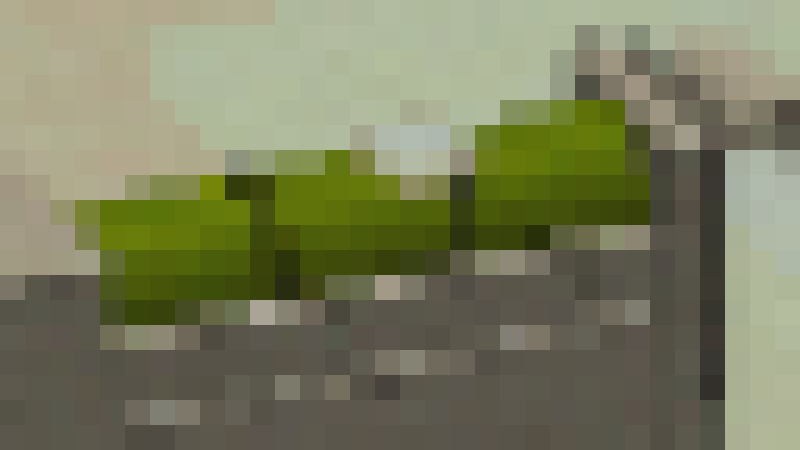

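The lines are at u≈262 and 462 and the bubble is centred at about u=417, so it's about +6 mm off. That means roughly 1.1 rad anticlockwise, and the seated height of 0.111 agrees. Lifting off and going over to the knob.

>>> step_arm:
  increments:
    - [[0,0,-0.01,0,0,0,1],[0,0,-0.03,0,0,0,1],[0,0,-0.06,0,0,0,1],[0,0,-0.075,0,0,0.12,0.5],[-0.03,0.005,-0.075,0,0,0.28,0],[-0.06,0.01,-0.075,0,0,0.44,0],[-0.095,0.016,-0.075,0,0,0.6,0],[-0.13,0.021,-0.075,0,0,0.76,0],[-0.16,0.026,-0.075,0,0,0.92,0],[-0.194,0.032,-0.075,0,0,1.08,0],[-0.194,0.032,-0.075,0,0,1.24,0],[-0.194,0.032,-0.075,0,0,1.38,0],[-0.194,0.032,-0.075,0,0,1.443,0],[-0.194,0.032,-0.075,0,0,1.443,0],[-0.194,0.032,-0.075,0,0,1.443,0]]

```text
t: 7.2
tcp_pos: [0.4516, -0.1643, 0.1843]
tool_rot: [-0.0, 0.995, -0.096, -0.0]
ft_force: [0.2, 0.6, 1.0]
finger_gap: 0.499
```

Run:
```python
from h import *
s=cam("scene"); save("k1",cv2.resize(s["pixels"][150:290,170:350],None,fx=4,fy=4,interpolation=cv2.INTER_CUBIC)); print(readout.get_state()["joints"])
```

```text
[-5.81720928e-01  1.61135532e-01  1.74761010e+00  9.93084864e-05
  1.23296423e+00  1.18215879e+00]
```

View pics/k1.png

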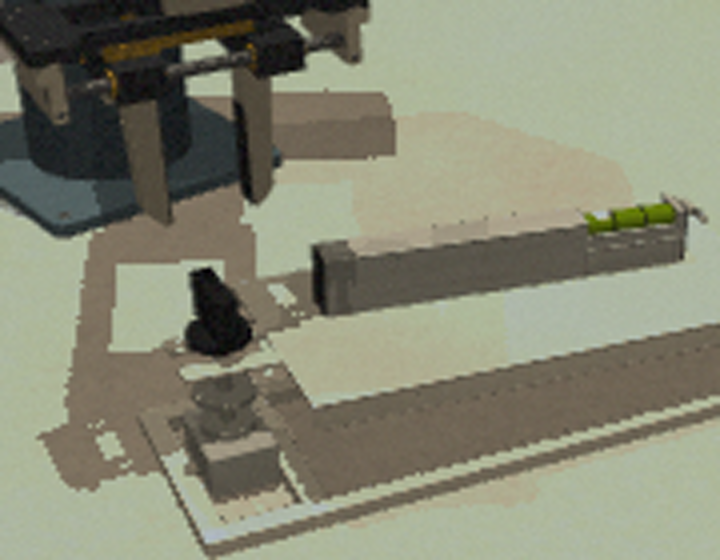

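The fingertips straddle the knob: tips at (163,218) and (257,200) in the crop, bar top at about (215,285). Descending and gripping.

>>> step_arm:
  increments:
    - [[0,-0.001,0.03,0,0,0,0],[0,0.001,0.055,0,0,0,0],[0,0.001,0.07,0,0,0,0],[0,0.001,0.07,0,0,0,0],[0,0.001,0.07,0,0,0,1],[0,0.001,0.07,0,0,0,1],[0,0.001,0.07,0,0,0,1],[0,0.001,0.07,0,0,0,1],[0,0.001,0.07,0,0,0,1]]
  force: 35

```text
t: 8.38
tcp_pos: [0.4515, -0.1665, 0.1149]
tool_rot: [0.001, 0.995, -0.097, 0.0]
ft_force: [-1.9, -4.9, 1.8]
finger_gap: 0.148
```

>>> step_arm:
  increments:
    - [[0,0.0005,-0.0004,0,0,-0.11,1],[0,0.0005,-0.0009,0,0,-0.22,1],[0,0.0005,-0.0013,0,0,-0.33,1],[0,0.0005,-0.0018,0,0,-0.44,1],[0,0.0005,-0.0022,0,0,-0.55,1],[0,0.0005,-0.0026,0,0,-0.66,1],[0,0.0005,-0.0031,0,0,-0.77,1],[0,0.0005,-0.0035,0,0,-0.88,1],[0,0.0005,-0.004,0,0,-0.99,1],[0,0.0005,-0.0044,0,0,-1.1,1],[0,0.0005,-0.0044,0,0,-1.1,1],[0,0.0005,-0.0044,0,0,-1.1,1]]

```text
t: 9.88
tcp_pos: [0.4517, -0.1672, 0.1193]
tool_rot: [0.001, 0.899, 0.438, -0.0]
ft_force: [-0.6, -5.9, 1.9]
finger_gap: 0.151
```

>>> step_arm:
  increments:
    - [[0,0,0,0,0,0,0],[0,0,0,0,0,0,0],[0,0,0,0,0,0,0],[0,0,-0.03,0,0,0,0],[0,0,-0.06,0,0,0,0],[0,0,-0.07,0,0,-0.05,1],[0.035,-0.019,-0.07,0,0,-0.12,1],[0.07,-0.039,-0.07,0,0,-0.19,1],[0.105,-0.058,-0.06,0,0,-0.26,1],[0.14,-0.078,-0.05,0,0,-0.32,1],[0.1745,-0.0971,-0.035,0,0,-0.34,1],[0.1745,-0.0971,-0.02,0,0,-0.34,1],[0.1745,-0.0971,-0.016,0,0,-0.34,1],[0.1745,-0.0971,-0.016,0,0,-0.34,1]]

```text
t: 11.62
tcp_pos: [0.4824, 0.0304, 0.1346]
tool_rot: [-0.0, 0.813, 0.583, -0.0]
ft_force: [0.2, -1.3, -0.4]
finger_gap: 0.007
```

>>> step_arm:
  increments:
    - [[0,0,0.006,0,0,0,1],[0,0,0.012,0,0,0,1],[0,0,0.015,0,0,0,1],[0,0,0.017,0,0,0,1],[0,0,0.019,0,0,0,1],[0,0,0.02,0,0,0,1],[0,0,0.02,0,0,0,1]]

```text
t: 12.5
tcp_pos: [0.4829, 0.0305, 0.1152]
tool_rot: [0.001, 0.812, 0.583, 0.0]
ft_force: [-0.2, -3.2, 4.5]
finger_gap: 0.003
```

>>> step_arm:
  increments:
    - [[0,0,0.001,0,0,0,1],[0,0,0.002,0,0,0,1],[0,0,0.002,0,0,0,1],[0,0,0.002,0,0,0,1]]

```text
t: 13.0
tcp_pos: [0.4829, 0.0304, 0.1134]
tool_rot: [0.001, 0.812, 0.583, -0.0]
ft_force: [-1.8, -4.9, 6.2]
finger_gap: 0.007
```

>>> step_arm:
  increments:
    - [[0,0,0.0008,0,0,0,1],[0,0,0.0014,0,0,0,1],[0,0,0.0014,0,0,0,1],[0,0,0.0014,0,0,0,1],[0,0,0.0014,0,0,0,1],[0,0,0.0014,0,0,0,1],[0,0,0.0014,0,0,0,1],[0,0,0.0014,0,0,0,1],[0,0,0.0014,0,0,0,1],[0,0,0.0014,0,0,0,1],[0,0,0.0014,0,0,0,1],[0,0,0.0014,0,0,0,1],[0,0,0.0014,0,0,0,1],[0,0,0.0014,0,0,0,1],[0,0,0.0014,0,0,0,1],[0,0,0.0014,0,0,0,1],[0,0,0.0014,0,0,0,1],[0,0,0.0014,0,0,0,1]]

```text
t: 15.25
tcp_pos: [0.483, 0.0304, 0.1133]
tool_rot: [0.001, 0.812, 0.584, 0.0]
ft_force: [-5.4, -5.1, 17.6]
finger_gap: 0.001
```

Run:
```python
from h import *
c=cam("scene");np.savez("s2.npz",**c); ims=[c["pixels"]]+[cam("scene")["pixels"] for _ in range(3)]
im=np.mean(ims,0).astype(np.uint8)[198:218,310:345]
save("v2",cv2.resize(im,None,fx=22,fy=22,interpolation=cv2.INTER_NEAREST)); print(readout.get_state()["ft_force"])
```

```text
[-5.68542542 -5.21764629 18.16770317]
```

View pics/v2.png

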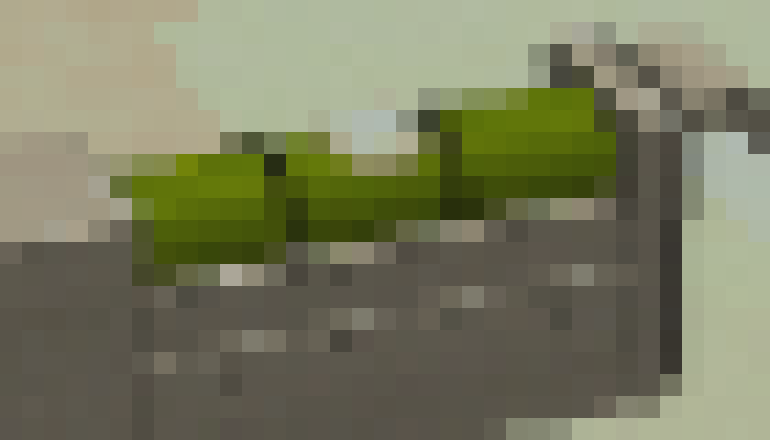

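The lines are at about u=262 and 442 and the bubble is centred at about u=370, so it's between the lines but still 2–3 mm towards +x. Its end nearly touches the + line. One more correction of 0.45 rad anticlockwise.

>>> step_arm:
  increments:
    - [[0,0,-0.01,0,0,0,1],[0,0,-0.03,0,0,0,1],[0,0,-0.06,0,0,0,1],[0,0,-0.075,0,0,0.05,0.5],[-0.04,0.006,-0.075,0,0,0.1,0],[-0.08,0.013,-0.075,0,0,0.15,0],[-0.12,0.02,-0.075,0,0,0.22,0],[-0.16,0.026,-0.075,0,0,0.28,0],[-0.1973,0.0333,-0.075,0,0,0.34,0],[-0.1973,0.0333,-0.075,0,0,0.34,0],[-0.1973,0.0333,-0.075,0,0,0.34,0],[-0.1973,0.0333,-0.075,0,0,0.34,0]]

```text
t: 16.95
tcp_pos: [0.4512, -0.165, 0.1863]
tool_rot: [-0.0, 0.899, 0.438, 0.0]
ft_force: [-0.2, -0.1, -0.4]
finger_gap: 0.498
```

>>> step_arm:
  increments:
    - [[-0.001,0.001,0.03,0,0,0,0],[-0.001,0.001,0.055,0,0,0,0],[-0.001,0.001,0.067,0,0,0,0],[-0.001,0.001,0.067,0,0,0,0],[-0.001,0.001,0.067,0,0,0,1],[-0.001,0.001,0.067,0,0,0,1],[-0.001,0.001,0.067,0,0,0,1],[-0.001,0.001,0.067,0,0,0,1],[-0.001,0.001,0.067,0,0,0,1],[-0.001,0.001,0.0666,0,0,-0.11,1],[-0.001,0.001,0.0661,0,0,-0.22,1],[-0.001,0.001,0.0656,0,0,-0.34,1],[-0.001,0.001,0.0652,0,0,-0.45,1],[-0.001,0.001,0.0652,0,0,-0.45,1],[-0.001,0.001,0.0652,0,0,-0.45,1]]

```text
t: 18.82
tcp_pos: [0.4518, -0.168, 0.1215]
tool_rot: [0.001, 0.78, 0.626, 0.0]
ft_force: [2.2, -0.8, 1.8]
finger_gap: 0.147
```

>>> step_arm:
  increments:
    - [[0,0,0,0,0,0,0],[0,0,0,0,0,0,0],[0,0,0,0,0,0,0],[0,0,-0.03,0,0,0,0],[0,0,-0.06,0,0,0,0],[0,0,-0.07,0,0,0.02,1],[0.04,-0.0025,-0.07,0,0,0.05,1],[0.08,-0.005,-0.07,0,0,0.08,1],[0.12,-0.0075,-0.06,0,0,0.107,1],[0.16,-0.01,-0.05,0,0,0.107,1],[0.2004,-0.0124,-0.035,0,0,0.107,1],[0.2004,-0.0124,-0.02,0,0,0.107,1],[0.2004,-0.0124,-0.0135,0,0,0.107,1],[0.2004,-0.0124,-0.0135,0,0,0.107,1]]

```text
t: 20.58
tcp_pos: [0.4814, 0.0299, 0.134]
tool_rot: [-0.0, 0.812, 0.584, -0.001]
ft_force: [-0.1, -0.8, 0.1]
finger_gap: 0.005
```

>>> step_arm:
  increments:
    - [[0,0,0.006,0,0,0,1],[0,0,0.012,0,0,0,1],[0,0,0.015,0,0,0,1],[0,0,0.017,0,0,0,1],[0,0,0.019,0,0,0,1],[0,0,0.02,0,0,0,1],[0,0,0.021,0,0,0,1],[0,0,0.021,0,0,0,1],[0,0,0.021,0,0,0,1]]

```text
t: 21.7
tcp_pos: [0.4824, 0.0298, 0.1143]
tool_rot: [0.001, 0.811, 0.585, 0.0]
ft_force: [-1.2, -4.8, 5.5]
finger_gap: 0.004
```

>>> step_arm:
  increments:
    - [[0,0,0.0006,0,0,0,1],[0,0,0.0012,0,0,0,1],[0,0,0.0012,0,0,0,1],[0,0,0.0012,0,0,0,1],[0,0,0.0012,0,0,0,1],[0,0,0.0012,0,0,0,1],[0,0,0.0012,0,0,0,1],[0,0,0.0012,0,0,0,1],[0,0,0.0012,0,0,0,1],[0,0,0.0012,0,0,0,1],[0,0,0.0012,0,0,0,1],[0,0,0.0012,0,0,0,1],[0,0,0.0012,0,0,0,1],[0,0,0.0012,0,0,0,1],[0,0,0.0012,0,0,0,1],[0,0,0.0012,0,0,0,1],[0,0,0.0012,0,0,0,1],[0,0,0.0012,0,0,0,1],[0,0,0.0012,0,0,0,1],[0,0,0.0012,0,0,0,1]]

```text
t: 24.2
tcp_pos: [0.4824, 0.0298, 0.1141]
tool_rot: [0.001, 0.811, 0.585, 0.0]
ft_force: [-5.1, -3.6, 15.2]
finger_gap: 0.004
```

Run:
```python
from h import *
c=cam("scene");np.savez("s3.npz",**c); ims=[c["pixels"]]+[cam("scene")["pixels"] for _ in range(3)]
im=np.mean(ims,0).astype(np.uint8)
o=np.zeros((590,770,3),np.uint8); o[:440]=cv2.resize(im[198:218,310:345],None,fx=22,fy=22,interpolation=cv2.INTER_NEAREST)
o[440:,:200]=cv2.resize(im,(200,150)); save("v3",o); print(readout.get_state()["ft_force"])
a=dict(np.load("scene0.npz"))["pixels"].astype(int); d=np.abs(im-a).max(2)
for n,(u,v,w,h) in dict(bottle=(405,160,32,60),bowl=(98,302,80,56),carton=(315,262,108,85)).items(): print(n,d[v:v+h,u:u+w].mean().round(2))
```

```text
[-4.10006242 -4.22647462 15.47235457]
bottle 3.56
bowl 3.29
carton 2.6
```

View pics/v3.png

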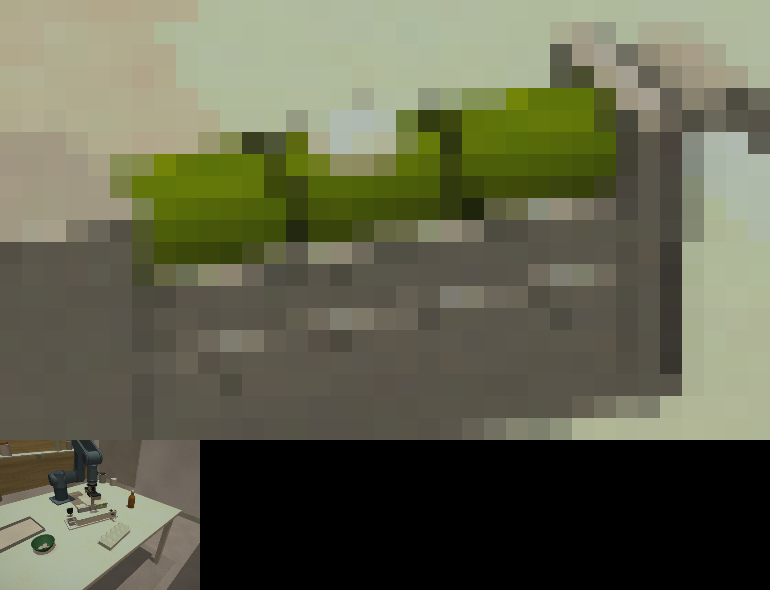

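The bubble spans about u=308–398 (middle 353), with the lines at about 262 and 440 (middle 351) and green showing on both sides, so it's centred. The press is steady at 15.5 N and the bystanders haven't changed.

```bash
python3 -c "
from station import job_done
print(job_done())"
```

```text
the job is handed in; nothing more can be done
None
```

The job is handed in with the bubble between the two lines and the gripper still pressing the middle of the level at about 15.5 N.

- **What I did:** I pressed the level to seat the shelf and saw the bubble about 6 mm off, towards the pivot end. I turned the knob 1.1 rad anticlockwise and pressed again. The bubble was still 2–3 mm off, so I turned the knob another 0.45 rad and pressed a last time.
- **Last checks:** The bubble was centred to within about 1 mm, with clear vial on both sides of it. The bottle, bowl and carton looked unchanged in the scene camera. The clock was at about 24 s of the 67 s allowed.
- **What disagreed:** The first 1.1 rad turn moved the bubble about 4–5 mm rather than the expected 6 mm. I put this down to reading the small image, and the second turn corrected it.
- **Limits:** The arm blocks the vial from the top camera while pressing, so the final bubble position comes from the scene camera alone. The first press briefly read 22 N vertically, slightly above the advised 20 N, before I eased it back to 17 N.

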